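Mount the pump shaft between the bench centres

ROBOT

A 6-joint arm with a two-finger parallel gripper is mounted at the origin on the work surface. World frame = base frame: x ahead of the robot, y to its left, z up, the work surface at z = 0. Lengths are in mm, angles in rad, forces in N, time in s.
With the tool pointing down it reaches from about 275 to 1000 mm from the base axis. Payload 8.4 kg.
Tool frame: the origin (TCP) lies on the centre line of the jaws, within the pads' length; the fingertips stand 25 mm ahead of it and the grasp point (between the pads) lies 6 mm ahead of it; z points along the fingers, x is the direction in which the jaws open and shut, and the axes are right-handed (so a half turn about z gives the same grasp; the last joint's range is limited). The gripper opens to 85 mm and grips with 20 to 120 N. Pads are 22 mm wide; open, the fingers measure 114 mm over their backs; the gripper's body (76 mm by 85 mm) begins 54 mm behind the grasp point. The pads swing forward as they close: fully open they stand 13 mm farther back than shut.
Start: joints at [-1.347, 0.353, 1.633, -0, 1.155, -0.002], TCP at [139.927, -609.137, 227.981] pointing down, gripper open.
Joint ranges: [-2.63, 2.63], [-0.92, 2.1], [0.06, 2.66], [-1.3, 4.44], [0, 2.69], [-3.02, 3.02]. Speed limits (rad/s): [2.22, 2.22, 2.79, 3.14, 3.14, 3.14].

INTERFACE

Orientations are given as [roll, pitch, yaw] about the fixed x, y, z axes, in that order (R = Rz(yaw) Ry(pitch) Rx(roll)).
In Python, from rig import r gives the robot as it stands. The module is installed in compiled form; this text tells all that it offers.
- The arm moves only by the tool jog_arm, never from a script. Its argument "deltas" is a list of rows, each an object with "gripper": the gripper command: -1 is fully open, 1 is shut, values between are in proportion; "translation": the shift along the world's x, y, z in units of 10 cm (1.0 is 10 cm), a list of three; "dr": the turn, a rotation vector about the world's x, y, z in units of pi/2 rad (1.0 is pi/2 rad), a list of three. In form: [{"gripper": gripper, "translation": [x, y, z], "dr": [wx, wy, wz]}, ...]. A call has 1 to 12 rows; each row shifts and turns the commanded pose from where the row before left it; what a row does not reach is not made up. A row lasts 1/12 s, in which the tool goes at most 41.7 mm and 7.16 degrees, less where a joint would pass 70% of its speed; a pose out of reach is approached as far as the arm can. A call with a number of a shift or a turn outside -1 to 1 is refused whole. A call with a gripper value outside its range is refused whole. The fingers move at their own pace and stop on an object; "squeeze" is the grip in N (left out, the last holds). Time passes only in rows, so rows that do not move let the fingers close. It gives the time, the measured TCP pose, the force and the opening at its end, in the units of the state.
- r.sense(): the state, without advancing time (a new reading comes with each control period).
- r.grab_frame(name): name is "scene" or "top" or "wrist"; returns the picture (400x640x3 uint8, blue, green, red); there is no depth.
- r.calibration(name): a dict with "mtx" (3x3 intrinsics, pixels), "world_from_camera" (4x4, takes a point from camera to world coordinates). Camera axes: x right, y down, z forward; pixel columns grow to the right and rows downward; lengths in mm; the calibration is good to about 2 mm. A picture is of the moment at which its call begins: read the wrist's pose just before it. calibration takes no time and is no camera call; for the wrist camera it gives the pose at the moment of the call.
- r.sign_off(): hands the job in, once; it reports no verdict.
The state is a dict: "clock": time; "qpos": joint angles; "qvel": joint speeds; "joint_efforts": joint torques, N m; "eef_pos": TCP position; "tcp_rot": TCP orientation; "contact_force": force on the tool from outside, world axes, zero at the start; "wrist_torque": the same for the moment, N m; "opening": opening from 0.0 (shut) to 1.0 (fully open).
Only numpy, scipy, OpenCV 4.12 (cv2) and the standard library are available. Lean on these libraries where they do the work, as an engineer would, in place of code of your own. Each camera call takes 0.05 s, during which the arm holds its last target. There are 200 camera calls.

TASK

Take the steel shaft with the blue bands from the rack and lay it on the two V rests of the green bench centres, either way round. Then slide the tailstock up by its orange handle until the shaft is held between both brass cup centres with no play, and let go. Leave the red-banded shaft in its place in the rack.

Things in the scene. Friction and masses are not known exactly. Their poses are not given: they have to be found in the camera images.
- shaft: Shaft to mount: steel rod, diameter 16, length 180 mm, about 0.3 kg, two blue bands. Origin at its middle on its axis, x along the rod. At the start it lies level in one of the two places (80 mm apart; which varies) of a low wooden rack, axis 45 mm above the table, on V supports 55 mm either side of its middle; rack base 10 mm thick; the middle is free to grasp.
- shaft_red: Same rod with red bands, lying parallel in the rack's other place; leave it there (within 25 mm).
- checker: Green bench centres, fixed, base 110x380x20 mm. Origin: centre of underside; z up, y from grey tailstock to headstock. Centre axis at x=0, z=70 mm. V rests at y=-25 and 85 (8 thick, 34 wide at top, tops z=76) hold a laid shaft on the axis. Headstock top z=92; its fixed brass cup: mouth y=118 (28 wide), bottom y=130 (19 wide). Shaft fully home: middle at y=40.
- tailstock (a joint): Travel in m of tailstock along checker +y: 0 open, 0.060 nips the shaft, stop 0.072; starts at 0-0.012. 3 N friction, stays put; pushes the shaft along the rests into the headstock cup. In checker frame (mm): same cup, mouth y=-98+travel, bottom y=-110+travel; block 62 (x) x 45 (y), top z=92; orange handle on it 20 (x) x 24 (y), z=92-136, centre x=0, y=-145+travel.

How it is judged:
By the outcome, as a careful person would: the job done as asked, in the order asked, and still so for the second after the job is handed in, with the robot touching nothing.
It also fails if it takes over 54 s, if anything falls off the work surface, if the arm or the gripper's body presses on something with over 40 N, if the wrist force passes 120 N, or if a joint passes its speed limit or range.

## Working session

There is one attempt and no reset: what is moved stays moved. The work goes in short steps, Python scripts to look and compute and a tool call to move; the robot and the scene stay as the last step left them, time stands still between calls to the robot, and variables do not carry over. Pictures are saved under pics/ and viewed, about 8 in all and at most 12, crops included, and the job is handed in when it is done.

Besides the shell and the picture viewer there is one more tool, called as a command line: name --argument value ..., lists and objects as JSON in quotes. jog_arm: Moves the arm, as the interface text tells. Shifts and turns lie within -1 to 1; 1 stands for 10 cm of shift or pi/2 rad of turn. Its arguments: {"type":"object","properties":{"deltas":{"type":"array"},"squeeze":{"type":"number"}},"required":["deltas"]}

```bash
mkdir -p pics
python3 - <<'E'
from rig import r
import cv2,numpy as np
np.set_printoptions(precision=2,suppress=True)
for n in("scene","top"):
    cv2.imwrite(f"pics/{n}0.png",r.grab_frame(n)); c=r.calibration(n); print(n,c["mtx"],c["world_from_camera"])
print(r.sense())
E
```

```text
scene [[432.62   0.   319.04]
 [  0.   432.62 196.43]
 [  0.     0.     1.  ]] [[  -0.03    0.59   -0.8  1253.79]
 [   1.      0.03   -0.02  124.51]
 [   0.01   -0.8    -0.59  617.69]
 [   0.      0.      0.      1.  ]]
top [[437.27   0.   323.71]
 [  0.   437.27 202.39]
 [  0.     0.     1.  ]] [[ -0.01  -0.99   0.14 398.86]
 [ -1.     0.01   0.02  85.29]
 [ -0.02  -0.14  -0.99 802.71]
 [  0.     0.     0.     1.  ]]
{'clock': 0.1, 'qpos': array([-1.35,  0.35,  1.63, -0.  ,  1.16, -0.  ]), 'qvel': array([ 0., -0., -0.,  0., -0.,  0.]), 'joint_efforts': array([ -0.  , -60.64, -34.28,  -0.  ,   0.  ,  -0.  ]), 'eef_pos': array([ 139.84, -608.71,  227.35]), 'tcp_rot': array([ 3.14,  0.  , -1.34]), 'contact_force': array([-0.46, -0.01, -0.27]), 'wrist_torque': array([ 0.02, -0.03,  0.02]), 'opening': 1.003320168863053}
```

View pics/scene0.png

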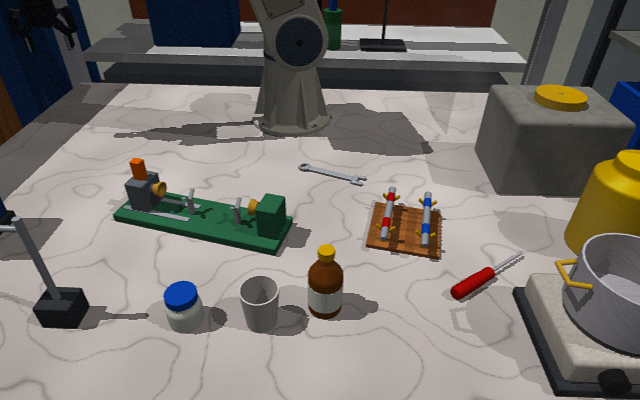

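View pics/top0.png

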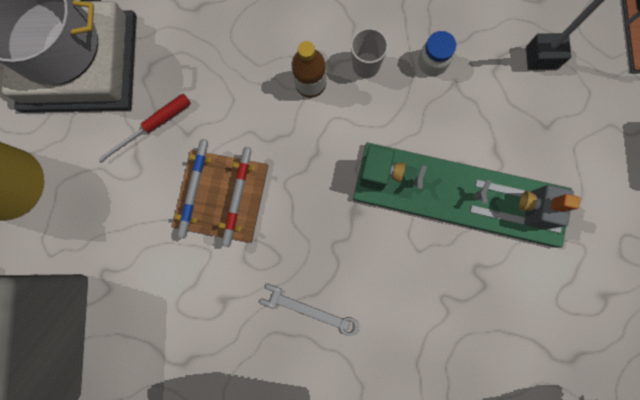

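The scene view shows the bench centres on the left, with the headstock near (275,220) and the orange handle at (138,168). The rack is on the right, with the blue shaft from (427,200) to (424,240) and the red shaft to its left. In the top view the blue shaft runs from (203,145) to (183,232), and the bench spans (360,170) to (570,215).

```bash
cat > h.py <<'E'
import cv2,numpy as np
from rig import r
np.set_printoptions(precision=2,suppress=True)
def ray(c,px):
    T=c["world_from_camera"];K=c["mtx"]
    d=T[:3,:3]@np.linalg.solve(K,[px[0],px[1],1.]);return T[:3,3],d/np.linalg.norm(d)
def onz(c,px,z):
    o,d=ray(c,px);return o+d*(z-o[2])/d[2]
def tri(c1,p1,c2,p2):
    o1,d1=ray(c1,p1);o2,d2=ray(c2,p2)
    s=np.linalg.lstsq(np.c_[d1,-d2],o2-o1,rcond=None)[0]
    a,b=o1+s[0]*d1,o2+s[1]*d2;return (a+b)/2,np.linalg.norm(a-b)
def proj(c,P):
    T=np.linalg.inv(c["world_from_camera"]);q=c["mtx"]@(T[:3,:3]@np.asarray(P,float)+T[:3,3]);return q[:2]/q[2]
def blobs(im,lo,hi,box,mn=15):
    x0,y0,x1,y1=box
    m=cv2.inRange(cv2.cvtColor(im,cv2.COLOR_BGR2HSV),lo,hi)[y0:y1,x0:x1]
    n,_,s,c=cv2.connectedComponentsWithStats(m)
    return [(c[i]+[x0,y0],s[i]) for i in range(1,n) if s[i,4]>=mn]
E
python3 - <<'E'
from h import *
B={"scene":[(350,180,460,265),(100,140,310,260)],"top":[(160,130,280,250),(340,130,590,250)]}
for n in B:
    im=cv2.imread(f"pics/{n}0.png")
    for k,lo,hi,b in(("blue",(105,140,60),(125,255,255),0),("red",(172,150,60),(180,255,255),0),("red0",(0,200,60),(4,255,255),0),("orange",(5,200,100),(14,255,255),1),("brass",(14,90,60),(28,255,255),1)):
        print(n,k,[(c,s) for c,s in blobs(im,lo,hi,B[n][b])])
    x0,y0,x1,y1=B[n][1]
a=cv2.imread("pics/top0.png")[130:260,340:590]
b=cv2.imread("pics/scene0.png")[145:265,100:310]
b=cv2.copyMakeBorder(b,0,0,0,40)
cv2.imwrite("pics/crop0.png",cv2.resize(np.vstack([a,b]),None,fx=2.38,fy=2.38,interpolation=cv2.INTER_CUBIC)) if 0 else cv2.imwrite("pics/crop0.png",cv2.resize(a,None,fx=3,fy=3,interpolation=cv2.INTER_CUBIC))
E
```

```text
scene blue [(array([427.14, 202.  ]), array([74, 18,  7, 10, 57], dtype=int32)), (array([425.53, 228.04]), array([72, 43,  8, 11, 77], dtype=int32))]
scene red []
scene red0 [(array([390.46, 196.17]), array([37, 13,  7,  8, 41], dtype=int32)), (array([385.95, 221.67]), array([32, 37,  8, 10, 58], dtype=int32))]
scene orange [(array([136.05, 160.71]), array([30, 18, 13,  6, 56], dtype=int32))]
scene brass [(array([158.69, 188.97]), array([ 52,  42,  14,  15, 156], dtype=int32)), (array([252.05, 205.69]), array([148,  59,  11,  15, 110], dtype=int32))]
top blue [(array([198.37, 162.66]), array([ 33,  25,  11,  16, 122], dtype=int32)), (array([186.54, 212.12]), array([ 22,  74,  11,  17, 129], dtype=int32))]
top red []
top red0 []
top orange []
top brass [(array([398.56, 171.51]), array([ 52,  33,  13,  19, 180], dtype=int32)), (array([527.32, 200.78]), array([179,  61,  18,  20, 268], dtype=int32)), (array([572.23, 200.89]), array([226,  65,  14,  13, 132], dtype=int32))]Traceback (most recent call last):
  File "<stdin>", line 10, in <module>
cv2.error: OpenCV(4.12.0) :-1: error: (-5:Bad argument) in function 'copyMakeBorder'
> Overload resolution failed:
>  - copyMakeBorder() missing required argument 'borderType' (pos 6)
>  - copyMakeBorder() missing required argument 'borderType' (pos 6)
```

Run:
```python
from h import *
t=r.calibration("top");s=r.calibration("scene")
b1,e1=tri(t,(198.37,162.66),s,(425.53,228.04));b2,e2=tri(t,(186.54,212.12),s,(427.14,202.))
print("blue",b1,e1,b2,e2,(b1+b2)/2,np.arctan2(*(b1-b2)[[1,0]]))
print("cups",tri(t,(398.56,171.51),s,(252.05,205.69)),tri(t,(527.32,200.78),s,(158.69,188.97)))
q=[onz(t,p,20)[:2] for p in((367,144),(356,201),(563,245),(574,188))]
print(np.array(q)); c=np.mean(q,0);d=q[0]+q[1]-q[2]-q[3];print(c,np.arctan2(d[1],d[0]),np.linalg.norm(d)/2,np.linalg.norm(q[0]-q[1]))
cv2.imwrite("pics/crop0.png",cv2.resize(cv2.imread("pics/top0.png")[130:260,340:590],None,fx=3,fy=3,interpolation=cv2.INTER_CUBIC))
```

```text
blue [582.97 323.83  50.24] 0.3915460801845006 [494.81 341.9   50.03] 0.0685259902643225 [538.89 332.86  50.13] -0.20211084888829942
cups (array([556.4 , -27.99,  72.59]), np.float64(3.3411085763764885)) (array([ 503.34, -240.79,   69.  ]), np.float64(0.9604081353265118))
[[ 620.16   21.65]
 [ 514.43   44.21]
 [ 430.62 -318.05]
 [ 532.11 -346.61]]
[ 524.33 -149.7 ] 1.3397400967981403 375.22682404357005 108.11594099593907
```

View pics/crop0.png

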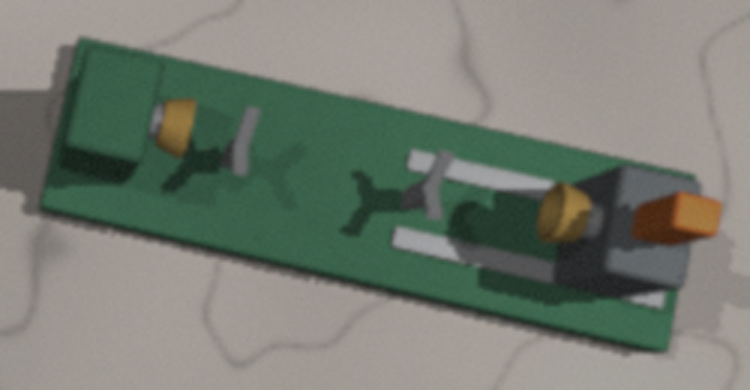

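The crop confirms the base corners at (367,143), (354,199), (563,247) and (572,188) in the full top picture. The bench is near (525,-149) with its y axis at about 1.335 rad. The blue shaft's middle is near (539,333) with yaw -0.20. I'll move over the bench for a wrist view.

jog_arm --deltas '[{"gripper":-1,"translation":[0.25,0.29,0.1],"dr":[0,0,0.058]},{"gripper":-1,"translation":[0.25,0.29,0.1],"dr":[0,0,0.058]},{"gripper":-1,"translation":[0.25,0.29,0.1],"dr":[0,0,0.058]},{"gripper":-1,"translation":[0.25,0.29,0.1],"dr":[0,0,0.058]},{"gripper":-1,"translation":[0.25,0.29,0.1],"dr":[0,0,0.058]},{"gripper":-1,"translation":[0.25,0.29,0.1],"dr":[0,0,0.058]},{"gripper":-1,"translation":[0.25,0.29,0.1],"dr":[0,0,0.058]},{"gripper":-1,"translation":[0.25,0.29,0.1],"dr":[0,0,0.058]},{"gripper":-1,"translation":[0.25,0.29,0.1],"dr":[0,0,0.058]},{"gripper":-1,"translation":[0.25,0.29,0.1],"dr":[0,0,0.058]},{"gripper":-1,"translation":[0.25,0.29,0.1],"dr":[0,0,0.058]},{"gripper":-1,"translation":[0.25,0.29,0.1],"dr":[0,0,0.058]}]'

```text
clock: 1.1
eef_pos: [440.6, -259.4, 348.3]
tcp_rot: [-3.142, 0.0, -0.247]
contact_force: [1.5, -1.1, 0.5]
opening: 1.001
```

jog_arm --deltas '[{"gripper":-1,"translation":[0.2,0.3,0],"dr":[0,0,0]},{"gripper":-1,"translation":[0.2,0.3,0],"dr":[0,0,0]},{"gripper":-1,"translation":[0,0,0],"dr":[0,0,0]},{"gripper":-1,"translation":[0,0,0],"dr":[0,0,0]}]'

```text
clock: 1.43
eef_pos: [480.5, -199.5, 347.6]
tcp_rot: [-3.141, 0.001, -0.248]
contact_force: [0.2, 0.3, -0.4]
opening: 1.001
```

Run:
```python
from h import *
print(r.sense()["eef_pos"],r.sense()["tcp_rot"]);c=r.calibration("wrist");im=r.grab_frame("wrist");np.savez("w1.npz",**c)
print(c);cv2.imwrite("pics/w1.png",im)
```

```text
[ 480.53 -199.53  347.6 ] [-3.14  0.   -0.25]
{'mtx': array([[337.81,   0.  , 321.74],
       [  0.  , 337.81, 207.41],
       [  0.  ,   0.  ,   1.  ]]), 'world_from_camera': array([[   0.97,   -0.23,   -0.07,  499.6 ],
       [  -0.25,   -0.93,   -0.29, -125.26],
       [  -0.  ,    0.3 ,   -0.96,  493.2 ],
       [   0.  ,    0.  ,    0.  ,    1.  ]])}
```

View pics/w1.png

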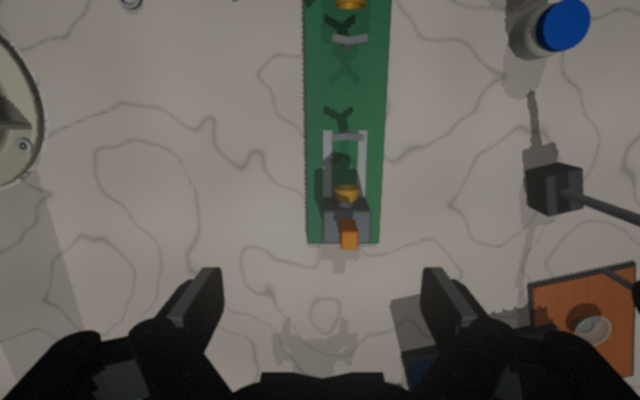

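The wrist picture shows the bench end-on. The tailstock end corners are near (307,243) and (379,243), the rests are at rows 136 and 40, and the orange handle top is at (349,240). I'll zoom in to pick the points.

Run:
```python
from h import *
a=cv2.imread("pics/w1.png")[0:260,290:400]
cv2.imwrite("pics/w1c.png",cv2.resize(cv2.rotate(a,cv2.ROTATE_90_CLOCKWISE),None,fx=3,fy=3,interpolation=cv2.INTER_CUBIC))
```

```text
(no output)
```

View pics/w1c.png

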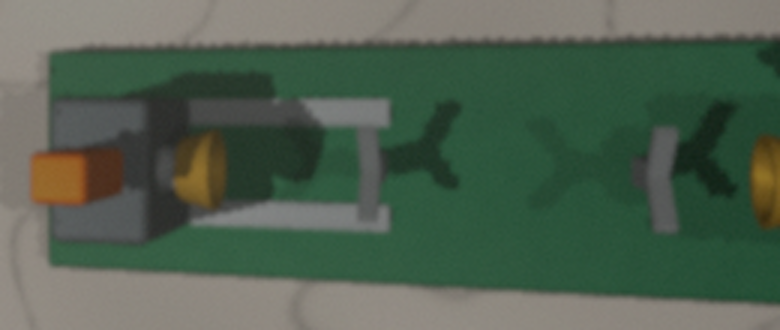

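Run:
```python
from h import *
from scipy.optimize import least_squares
w=dict(np.load("w1.npz"));t=r.calibration("top");s=r.calibration("scene")
# cam, model pt, moves with tailstock, pixel
D=[(w,(-55,-190,20),0,(307.3,242.5)),(w,(55,-190,20),0,(378,242.5)),(w,(0,-25,76),0,(348,136.3)),(w,(0,85,76),0,(349.8,38)),
(w,(0,-145,136),1,(349.3,239.7)),(w,(0,-98,70),1,(346.7,186.7)),(w,(0,118,70),0,(350.3,6.7)),
(t,(55,190,20),0,(366.7,142.7)),(t,(-55,190,20),0,(354,199)),(t,(-55,-190,20),0,(562.7,246.7)),(t,(55,-190,20),0,(571.7,188.3)),(t,(0,-145,136),1,(573,201.5))]
def f(p):
    c,q=np.cos(p[2]),np.sin(p[2]);o=[]
    for cam,m,k,px in D:
        y=m[1]+k*p[3]
        o.append(proj(cam,(p[0]+c*m[0]-q*y,p[1]+q*m[0]+c*y,m[2]))-px)
    return np.ravel(o)
R=least_squares(f,[525,-149,-.235,5],loss="soft_l1");print(R.x,R.fun.reshape(-1,2))
```

```text
[ 526.06 -147.27   -0.25    9.9 ] [[-0.87  1.8 ]
 [ 0.93  1.7 ]
 [-0.39  0.97]
 [-0.15 -0.73]
 [ 0.11  0.76]
 [-0.45 -0.03]
 [-0.41 -1.35]
 [-0.81 -1.66]
 [-1.49 -0.53]
 [ 0.53  0.76]
 [ 1.32 -0.75]
 [-0.68 -0.95]]
```

jog_arm --deltas '[{"gripper":-1,"translation":[0.05,0.4,0],"dr":[0,0,0.075]},{"gripper":-1,"translation":[0.05,0.4,0],"dr":[0,0,0.075]},{"gripper":-1,"translation":[0.05,0.4,0],"dr":[0,0,0.075]},{"gripper":-1,"translation":[0.05,0.4,0],"dr":[0,0,0.075]},{"gripper":-1,"translation":[0.05,0.4,0],"dr":[0,0,0.075]},{"gripper":-1,"translation":[0.05,0.4,0],"dr":[0,0,0.075]},{"gripper":-1,"translation":[0.05,0.4,0],"dr":[0,0,0.075]},{"gripper":-1,"translation":[0.05,0.4,0],"dr":[0,0,0.075]},{"gripper":-1,"translation":[0.05,0.4,0],"dr":[0,0,0.075]},{"gripper":-1,"translation":[0.05,0.4,0],"dr":[0,0,0.075]},{"gripper":-1,"translation":[0.05,0.4,0],"dr":[0,0,0.075]},{"gripper":-1,"translation":[0.05,0.4,0],"dr":[0,0,0.075]}]'

```text
clock: 2.48
eef_pos: [540.3, 279.2, 347.8]
tcp_rot: [3.141, 0.001, 1.166]
contact_force: [-0.0, -0.6, -0.5]
opening: 1.004
```

jog_arm --deltas '[{"gripper":-1,"translation":[0.0,0.3,-0.3],"dr":[0,0,0.064]},{"gripper":-1,"translation":[0,0.2,-0.3],"dr":[0,0,0.064]},{"gripper":-1,"translation":[0,0,-0.3],"dr":[0,0,0]},{"gripper":-1,"translation":[0,0,0],"dr":[0,0,0]},{"gripper":-1,"translation":[0,0,0],"dr":[0,0,0]},{"gripper":-1,"translation":[0,0,0],"dr":[0,0,0]}]'

```text
clock: 2.98
eef_pos: [541.1, 327.3, 260.1]
tcp_rot: [3.14, -0.001, 1.361]
contact_force: [-0.0, -0.1, 0.7]
opening: 0.999
```

Run:
```python
from h import *
print(r.sense()["eef_pos"],r.sense()["tcp_rot"]);c=r.calibration("wrist");im=r.grab_frame("wrist");np.savez("w2.npz",**c)
cv2.imwrite("pics/w2.png",im)
for b in blobs(im,(105,140,40),(125,255,255),(0,0,640,400),40): print(b,onz(c,b[0],51))
```

```text
[541.06 327.26 260.15] [ 3.14 -0.    1.36]
(array([325.66, 130.04]), array([320, 116,  13,  29, 343], dtype=int32)) [494.82 342.65  51.  ]
(array([325.98, 213.42]), array([320, 202,  12,  24, 263], dtype=int32)) [583.09 324.46  51.  ]
```

View pics/w2.png

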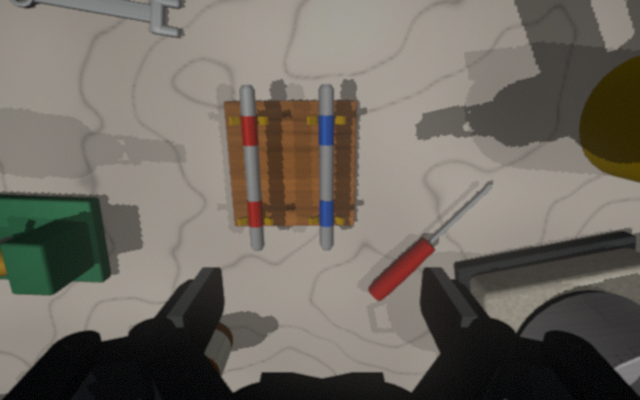

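The blue shaft lies at columns 320–332, with bands at (326,130) and (326,213), and the red one is at column 250. Its middle is (539,333), which agrees with the two-view result. Next I descend and grip.

jog_arm --deltas '[{"gripper":-1,"translation":[-0.02,0.06,-0.2],"dr":[0,0,0.004]},{"gripper":-1,"translation":[0,0,-0.4],"dr":[0,0,0]},{"gripper":-1,"translation":[0,0,-0.4],"dr":[0,0,0]},{"gripper":-1,"translation":[0,0,-0.4],"dr":[0,0,0]},{"gripper":-1,"translation":[0,0,-0.3],"dr":[0,0,0]},{"gripper":-1,"translation":[0,0,-0.2],"dr":[0,0,0]},{"gripper":-1,"translation":[0,0,-0.19],"dr":[0,0,0]},{"gripper":-1,"translation":[0,0,0],"dr":[0,0,0]},{"gripper":-1,"translation":[0,0,0],"dr":[0,0,0]},{"gripper":-1,"translation":[0,0,0],"dr":[0,0,0]}]'

```text
clock: 3.87
eef_pos: [539.7, 334.8, 51.9]
tcp_rot: [3.139, -0.002, 1.368]
contact_force: [0.4, -0.0, 0.9]
opening: 0.999
```

jog_arm --deltas '[{"gripper":1,"translation":[0,0,0],"dr":[0,0,0]},{"gripper":1,"translation":[0,0,0],"dr":[0,0,0]},{"gripper":1,"translation":[0,0,0],"dr":[0,0,0]},{"gripper":1,"translation":[0,0,0],"dr":[0,0,0]},{"gripper":1,"translation":[0,0,0],"dr":[0,0,0]},{"gripper":1,"translation":[0,0,0],"dr":[0,0,0]},{"gripper":1,"translation":[0,0,0],"dr":[0,0,0]},{"gripper":1,"translation":[0,0,0],"dr":[0,0,0]},{"gripper":1,"translation":[0,0,0],"dr":[0,0,0]},{"gripper":1,"translation":[0,0,0],"dr":[0,0,0]}]' --squeeze 60

```text
clock: 4.7
eef_pos: [537.9, 334.1, 49.7]
tcp_rot: [-3.142, 0.0, 1.369]
contact_force: [-0.9, -3.6, 5.2]
opening: 0.003
```

Opening 0.003 means nothing is between the pads, so I'll look.

Run:
```python
from h import *
s=r.sense();print(s["opening"],s["contact_force"],s["eef_pos"])
a=r.grab_frame("wrist");b=r.grab_frame("scene")[160:280,340:500];t=r.grab_frame("top")
cv2.imwrite("pics/t3.png",t)
b=cv2.resize(b,(533,400));cv2.imwrite("pics/w3.png",cv2.resize(np.hstack([a,b]),(800,273)))
```

```text
0.002514970645010238 [-0.87 -3.57  5.21] [537.91 334.15  49.7 ]
```

View pics/w3.png

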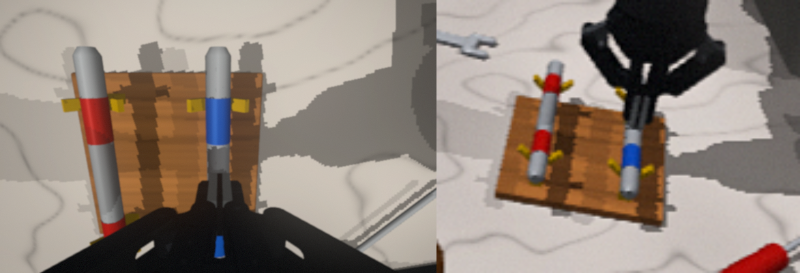

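Run:
```python
from h import *
a=r.grab_frame("wrist")[200:400,220:430]
b=r.grab_frame("scene")[170:270,390:470]
cv2.imwrite("pics/w3c.png",np.hstack([cv2.resize(a,(473,450),interpolation=cv2.INTER_CUBIC),cv2.resize(b,(320,450)[:1]+(450,),interpolation=cv2.INTER_CUBIC)]))
```

```text
(no output)
```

View pics/w3c.png

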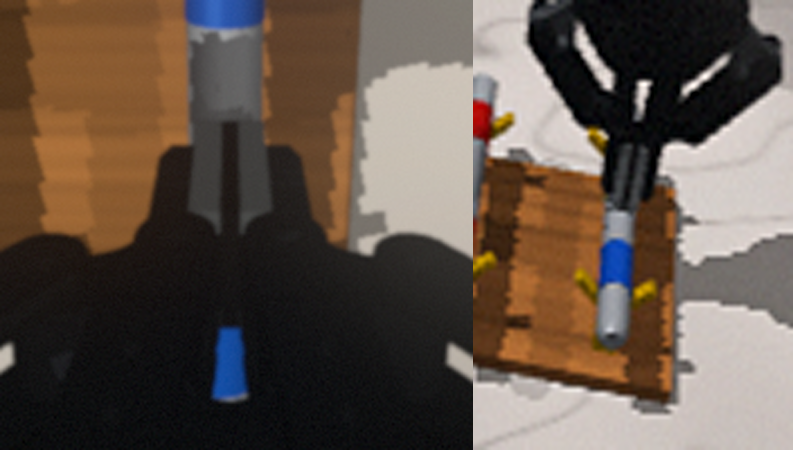

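The pads have shut above the shaft, with the fingertips resting on its top at 53 mm while the TCP reads 49.7. The wrist-camera geometry agrees: the tips are about 4 mm behind the TCP, not 25 mm ahead as the text says. I'll open and go about 25 mm deeper, watching the force.

jog_arm --deltas '[{"gripper":-1,"translation":[0,0,0.1],"dr":[0,0,0]},{"gripper":-1,"translation":[0,0,0],"dr":[0,0,0]},{"gripper":-1,"translation":[0,0,0],"dr":[0,0,0]},{"gripper":-1,"translation":[0,0,0],"dr":[0,0,0]},{"gripper":-1,"translation":[0,0,0],"dr":[0,0,0]},{"gripper":-1,"translation":[0,0,0],"dr":[0,0,0]},{"gripper":-1,"translation":[0,0,0],"dr":[0,0,0]},{"gripper":-1,"translation":[0,0,0],"dr":[0,0,0]}]'

```text
clock: 5.62
eef_pos: [537.8, 334.3, 59.3]
tcp_rot: [-3.141, 0.0, 1.369]
contact_force: [-0.6, -0.0, 0.4]
opening: 0.999
```

Run:
```python
from h import *
s=r.sense();print(s["opening"],s["contact_force"],s["eef_pos"])
c=r.calibration("wrist");im=r.grab_frame("wrist");t=r.calibration("top")
T=r.grab_frame("top")
for b in blobs(im,(105,140,40),(125,255,255),(0,0,640,400),40): print(b,onz(c,b[0],51))
for b in blobs(T,(105,140,40),(125,255,255),(160,130,280,250),20): print(b,onz(t,b[0],51))
for dz in (-15,0,15): print(dz,[proj(c,s["eef_pos"]+[d*np.cos(1.369)*8+np.sin(1.369)*-0,d*8*np.sin(1.369),dz]) for d in(-1,1)])
```

```text
0.9992152973621613 [-0.59 -0.01  0.42] [537.83 334.28  59.32]
(array([318.82, 173.34]), array([ 303,  142,   33,   64, 1955], dtype=int32)) [494.56 343.    51.  ]
(array([318.89, 337.82]), array([ 306,  313,   27,   50, 1192], dtype=int32)) [583.12 324.68  51.  ]
(array([198.35, 163.16]), array([ 33,  25,  11,  17, 127], dtype=int32)) [581.87 323.39  51.  ]
(array([186.69, 212.03]), array([ 22,  74,  11,  17, 133], dtype=int32)) [494.84 341.27  51.  ]
-15 [array([304.03, 254.4 ]), array([334.8, 254.4])]
0 [array([302.45, 267.85]), array([335.95, 267.85])]
15 [array([300.57, 283.92]), array([337.33, 283.92])]
```

The shaft has not moved, and its measured height agrees with the near view. Descending to TCP z of about 25.

jog_arm --deltas '[{"gripper":-1,"translation":[0.01,-0.01,-0.15],"dr":[0,0,0]},{"gripper":-1,"translation":[0,0,-0.1],"dr":[0,0,0]},{"gripper":-1,"translation":[0,0,-0.09],"dr":[0,0,0]},{"gripper":-1,"translation":[0,0,0],"dr":[0,0,0]},{"gripper":-1,"translation":[0,0,0],"dr":[0,0,0]}]'

```text
clock: 6.13
eef_pos: [538.3, 333.0, 24.7]
tcp_rot: [-3.14, 0.001, 1.369]
contact_force: [-0.2, 0.1, 0.6]
opening: 0.999
```

jog_arm --deltas '[{"gripper":1,"translation":[0,0,0],"dr":[0,0,0]},{"gripper":1,"translation":[0,0,0],"dr":[0,0,0]},{"gripper":1,"translation":[0,0,0],"dr":[0,0,0]},{"gripper":1,"translation":[0,0,0],"dr":[0,0,0]},{"gripper":1,"translation":[0,0,0],"dr":[0,0,0]},{"gripper":1,"translation":[0,0,0],"dr":[0,0,0]},{"gripper":1,"translation":[0,0,0],"dr":[0,0,0]},{"gripper":1,"translation":[0,0,0],"dr":[0,0,0]},{"gripper":1,"translation":[0,0,0],"dr":[0,0,0]},{"gripper":1,"translation":[0,0,0],"dr":[0,0,0]}]'

```text
clock: 6.97
eef_pos: [538.9, 332.8, 25.8]
tcp_rot: [-3.142, 0.001, 1.369]
contact_force: [-1.8, -3.9, 5.5]
opening: 0.164
```

The opening is 0.164 (about 14–16 mm), so the shaft is gripped. Now lift, then carry it to the bench with the turn.

jog_arm --deltas '[{"gripper":1,"translation":[0,0,0.1],"dr":[0,0,0]},{"gripper":1,"translation":[0,0,0.2],"dr":[0,0,0]},{"gripper":1,"translation":[0,0,0.3],"dr":[0,0,0]},{"gripper":1,"translation":[0,0,0.3],"dr":[0,0,0]},{"gripper":1,"translation":[0,0,0.3],"dr":[0,0,0]},{"gripper":1,"translation":[0,0,0.2],"dr":[0,0,0]},{"gripper":1,"translation":[0,0,0.1],"dr":[0,0,0]},{"gripper":1,"translation":[0,0,0],"dr":[0,0,0]}]'

```text
clock: 7.63
eef_pos: [540.0, 334.2, 178.2]
tcp_rot: [3.139, -0.003, 1.369]
contact_force: [0.6, 0.0, -2.2]
opening: 0.166
```

jog_arm --deltas '[{"gripper":1,"translation":[0,-0.2,0],"dr":[0,0,-0.04]},{"gripper":1,"translation":[0,-0.3,0],"dr":[0,0,-0.07]},{"gripper":1,"translation":[0,-0.3,0],"dr":[0,0,-0.07]},{"gripper":1,"translation":[0,-0.3,0],"dr":[0,0,-0.07]},{"gripper":1,"translation":[0,-0.3,0],"dr":[0,0,-0.07]},{"gripper":1,"translation":[0,-0.3,0],"dr":[0,0,-0.07]},{"gripper":1,"translation":[0,-0.3,0],"dr":[0,0,-0.07]},{"gripper":1,"translation":[0,-0.3,0],"dr":[0,0,-0.07]},{"gripper":1,"translation":[0,-0.3,0],"dr":[0,0,-0.07]},{"gripper":1,"translation":[0,-0.3,0],"dr":[0,0,-0.07]},{"gripper":1,"translation":[0,-0.3,0],"dr":[0,0,-0.07]},{"gripper":1,"translation":[0,-0.3,0],"dr":[0,0,-0.07]}]'

```text
clock: 8.63
eef_pos: [537.6, -18.0, 173.7]
tcp_rot: [-3.141, 0.003, 0.092]
contact_force: [0.4, 0.0, -2.1]
opening: 0.165
```

jog_arm --deltas '[{"gripper":1,"translation":[-0.02,-0.3,0],"dr":[0,0,-0.07]},{"gripper":1,"translation":[-0.02,-0.3,0],"dr":[0,0,-0.07]},{"gripper":1,"translation":[-0.02,-0.3,0],"dr":[0,0,-0.06]},{"gripper":1,"translation":[-0.02,-0.2,0],"dr":[0,0,-0.025]},{"gripper":1,"translation":[-0.02,-0.1,0],"dr":[0,0,0]},{"gripper":1,"translation":[0,0,0],"dr":[0,0,0]},{"gripper":1,"translation":[0,0,0],"dr":[0,0,0]},{"gripper":1,"translation":[0,0,0],"dr":[0,0,0]}]'

```text
clock: 9.3
eef_pos: [528.6, -135.7, 174.8]
tcp_rot: [-3.141, 0.001, -0.255]
contact_force: [0.2, 0.4, -2.2]
opening: 0.165
```

Run:
```python
from h import *
s=r.sense();print(s["opening"],s["contact_force"],s["eef_pos"],s["tcp_rot"])
c=r.calibration("wrist");im=r.grab_frame("wrist");np.savez("w4.npz",**c);cv2.imwrite("pics/w4.png",im)
z=s["eef_pos"][2]+19+6
for b in blobs(im,(105,140,40),(125,255,255),(0,0,640,400),200): print(b,onz(c,b[0],z))
```

```text
0.1649073297441472 [ 0.19  0.42 -2.22] [ 528.59 -135.66  174.81] [-3.14  0.   -0.26]
(array([629.49,  90.38]), array([ 616,   55,   24,   66, 1157], dtype=int32)) [649.53 -83.85 199.81]
(array([321.73, 187.34]), array([ 301,  148,   42,   81, 3121], dtype=int32)) [540.6  -90.15 199.81]
(array([321.44, 367.24]), array([304, 353,  37,  26, 658], dtype=int32)) [ 520.02 -168.42  199.81]
```

View pics/w4.png

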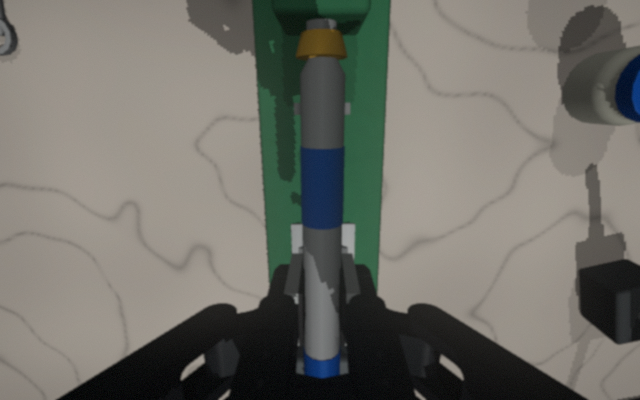

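The shaft is held level and centred between the pads. The headstock cup is at (322,45), the rest tips behind the shaft are at (297,108) and (349,108), and the green base runs from column 259 to 388. I'll refit the bench axis from this near view.

Run:
```python
from h import *
c=dict(np.load("w4.npz"));im=cv2.imread("pics/w4.png")
m=cv2.inRange(cv2.cvtColor(im,cv2.COLOR_BGR2HSV),(60,80,30),(90,255,255))
L=[];R=[]
for v in range(20,250,5):
    u=np.where(m[v]>0)[0]
    if len(u)>20: L.append(onz(c,(u.min(),v),20)[:2]);R.append(onz(c,(u.max()+1,v),20)[:2])
for P in(L,R):
    vx,vy,x,y=cv2.fitLine(np.array(P,np.float32),cv2.DIST_HUBER,0,.01,.01).ravel()
    if vy<0: vx,vy=-vx,-vy
    print("dir",np.arctan2(vy,vx)-np.pi/2,"x at y=-135.7",x+(-135.7-y)*vx/vy,"x at y=-40",x+(-40-y)*vx/vy)
print("cup",onz(c,(322,57),70),"rest",onz(c,(323,108),76))
p=(526.06,-147.27,-.25);
for y in(85,118): print(y,p[0]-np.sin(p[2])*y,p[1]+np.cos(p[2])*y)
# shaft direction: edges at end
print("shaft pts",[onz(c,q,194) for q in((322.5,100),(322.5,187),(322.5,300))])
```

```text
dir -0.24582005 x at y=-135.7 474.8562 x at y=-40 498.86676
dir -0.24916625 x at y=-135.7 584.33856 x at y=-40 608.6898
cup [555.68 -32.51  70.  ] rest [547.94 -64.9   76.  ]
85 547.0893365366344 -64.9124441545952
118 555.2536671920336 -32.93833423814394
shaft pts [array([548.6 , -60.62, 194.  ]), array([540.55, -91.47, 194.  ]), array([ 528.02, -139.55,  194.  ])]
```

The near view agrees to about 1 mm: the bench yaw is -0.248, and x needs +1 mm. Lowering to just above the rests.

jog_arm --deltas '[{"gripper":1,"translation":[0.01,0,-0.2],"dr":[0,0,0.005]},{"gripper":1,"translation":[0,0,-0.3],"dr":[0,0,0]},{"gripper":1,"translation":[0,0,-0.3],"dr":[0,0,0]},{"gripper":1,"translation":[0,0,-0.2],"dr":[0,0,0]},{"gripper":1,"translation":[0,0,-0.15],"dr":[0,0,0]},{"gripper":1,"translation":[0,0,0],"dr":[0,0,0]},{"gripper":1,"translation":[0,0,0],"dr":[0,0,0]},{"gripper":1,"translation":[0,0,0],"dr":[0,0,0]}]'

```text
clock: 10.02
eef_pos: [530.7, -136.2, 61.4]
tcp_rot: [-3.142, -0.001, -0.248]
contact_force: [-0.0, -1.0, -1.5]
opening: 0.164
```

jog_arm --deltas '[{"gripper":1,"translation":[0,0,-0.04],"dr":[0,0,0]},{"gripper":1,"translation":[0,0,-0.02],"dr":[0,0,0]},{"gripper":1,"translation":[0,0,0],"dr":[0,0,0]},{"gripper":1,"translation":[0,0,0],"dr":[0,0,0]}]'

```text
clock: 10.35
eef_pos: [530.1, -136.7, 54.9]
tcp_rot: [-3.142, -0.0, -0.249]
contact_force: [-0.4, 0.3, -1.6]
opening: 0.162
```

jog_arm --deltas '[{"gripper":1,"translation":[0,0,-0.02],"dr":[0,0,0]},{"gripper":1,"translation":[0,0,-0.02],"dr":[0,0,0]},{"gripper":1,"translation":[0,0,0],"dr":[0,0,0]},{"gripper":1,"translation":[0,0,0],"dr":[0,0,0]}]'

```text
clock: 10.68
eef_pos: [529.5, -136.6, 51.3]
tcp_rot: [-3.142, 0.001, -0.249]
contact_force: [-6.1, 1.2, 10.9]
opening: 0.162
```

It is seated, with 11 N upward at the expected height. Opening, then straight up.

jog_arm --deltas '[{"gripper":-1,"translation":[0,0,0],"dr":[0,0,0]},{"gripper":-1,"translation":[0,0,0],"dr":[0,0,0]},{"gripper":-1,"translation":[0,0,0],"dr":[0,0,0]},{"gripper":-1,"translation":[0,0,0],"dr":[0,0,0]},{"gripper":-1,"translation":[0,0,0],"dr":[0,0,0]},{"gripper":-1,"translation":[0,0,0.1],"dr":[0,0,0]},{"gripper":-1,"translation":[0,0,0.3],"dr":[0,0,0]},{"gripper":-1,"translation":[0,0,0.4],"dr":[0,0,0]},{"gripper":-1,"translation":[0,0,0.4],"dr":[0,0,0]},{"gripper":-1,"translation":[0,0,0.3],"dr":[0,0,0]},{"gripper":-1,"translation":[0,0,0],"dr":[0,0,0]},{"gripper":-1,"translation":[0,0,0],"dr":[0,0,0]}]'

```text
clock: 11.68
eef_pos: [531.2, -137.0, 203.2]
tcp_rot: [3.142, -0.005, -0.249]
contact_force: [-0.4, 0.3, -0.5]
opening: 1.001
```

Run:
```python
from h import *
s=r.sense();print(s["opening"],s["contact_force"],s["eef_pos"],s["tcp_rot"])
c=r.calibration("wrist");im=r.grab_frame("wrist");np.savez("w5.npz",**c);cv2.imwrite("pics/w5.png",im)
t=r.calibration("top");T=r.grab_frame("top");cv2.imwrite("pics/t5.png",T)
p=(526.06,-147.27,-.248);R=np.array([[np.cos(p[2]),-np.sin(p[2])],[np.sin(p[2]),np.cos(p[2])]])
f=lambda P:(R.T@(P[:2]-p[:2]))
for b in blobs(im,(105,140,40),(125,255,255),(250,0,400,400),100): print("w",b,f(onz(c,b[0],75)))
for b in blobs(T,(105,100,40),(125,255,255),(340,130,600,250),20): print("t",b,f(onz(t,b[0],75)))
for b in blobs(T,(14,90,60),(28,255,255),(340,130,600,250),20): print("brass/handle",b,f(onz(t,b[0],136)))
a=cv2.resize(T[130:260,340:600],(560,280),interpolation=cv2.INTER_CUBIC)
S=r.grab_frame("scene")[140:265,100:310];S=cv2.resize(S,(470,280),interpolation=cv2.INTER_CUBIC)
cv2.imwrite("pics/c5.png",cv2.resize(np.vstack([np.hstack([a,np.zeros((280,240,3),np.uint8)]),np.hstack([S,cv2.resize(im[:,120:],(330,280))])]),(800,560)))
```

```text
1.0009210289107022 [-0.37  0.27 -0.48] [ 531.19 -137.01  203.17] [ 3.14 -0.   -0.25]
w (array([317.73, 142.15]), array([ 58, 124,  20,  37, 705], dtype=int32)) [-0.02 57.91]
w (array([318.16, 246.63]), array([ 60, 231,  17,  32, 504], dtype=int32)) [ -0.06 -32.88]
t (array([437.94, 180.52]), array([ 89,  45,  19,  12, 155], dtype=int32)) [-1.07 57.33]
t (array([486.56, 190.41]), array([142,  57,  12,   9,  54], dtype=int32)) [  0.98 -24.73]
brass/handle (array([398.35, 171.88]), array([ 52,  33,  13,  20, 172], dtype=int32)) [-16.76 130.89]
brass/handle (array([530.84, 199.99]), array([184,  61,  13,  20, 131], dtype=int32)) [-13.4  -74.24]
brass/handle (array([571.04, 201.32]), array([226,  66,  11,  11,  76], dtype=int32)) [  -1.46 -133.42]
```

View pics/c5.png

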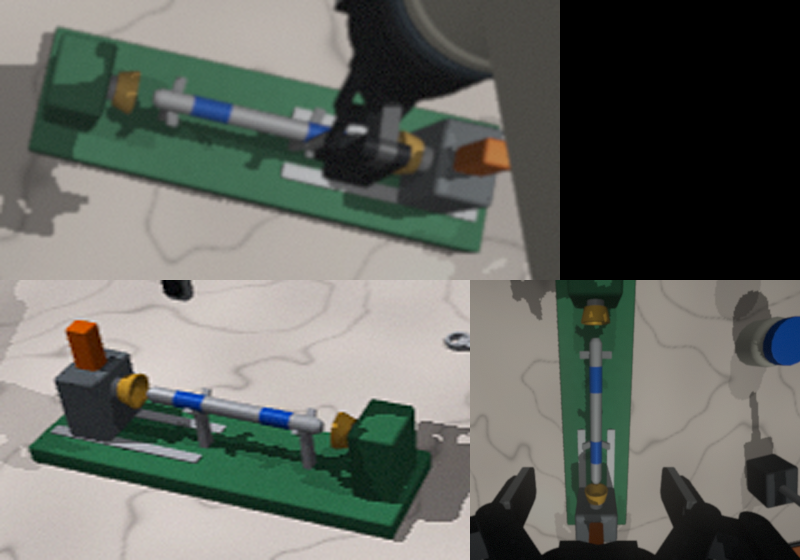

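The shaft lies on both rests, with its middle at checker y=12.5 and x≈0, and both cups are clear of its ends. The handle is near checker y=-134, which is world (493,-277). Moving over it and down.

jog_arm --deltas '[{"gripper":-1,"translation":[-0.08,-0.28,0],"dr":[0,0,0]},{"gripper":-1,"translation":[-0.08,-0.28,0],"dr":[0,0,0]},{"gripper":-1,"translation":[-0.08,-0.28,0],"dr":[0,0,0]},{"gripper":-1,"translation":[-0.08,-0.28,0],"dr":[0,0,0]},{"gripper":-1,"translation":[-0.06,-0.28,0],"dr":[0,0,0]},{"gripper":-1,"translation":[0,0,0],"dr":[0,0,0]},{"gripper":-1,"translation":[0,0,-0.3],"dr":[0,0,0]},{"gripper":-1,"translation":[0,0,-0.3],"dr":[0,0,0]},{"gripper":-1,"translation":[0,0,-0.3],"dr":[0,0,0]},{"gripper":-1,"translation":[0,0,-0.16],"dr":[0,0,0]},{"gripper":-1,"translation":[0,0,0],"dr":[0,0,0]},{"gripper":-1,"translation":[0,0,0],"dr":[0,0,0]}]'

```text
clock: 12.83
eef_pos: [490.9, -275.7, 93.0]
tcp_rot: [-3.14, 0.004, -0.248]
contact_force: [-0.6, -1.0, 0.2]
opening: 0.996
```

jog_arm --deltas '[{"gripper":1,"translation":[0,0,0],"dr":[0,0,0]},{"gripper":1,"translation":[0,0,0],"dr":[0,0,0]},{"gripper":1,"translation":[0,0,0],"dr":[0,0,0]},{"gripper":1,"translation":[0,0,0],"dr":[0,0,0]},{"gripper":1,"translation":[0,0,0],"dr":[0,0,0]},{"gripper":1,"translation":[0,0,0],"dr":[0,0,0]},{"gripper":1,"translation":[0,0,0],"dr":[0,0,0]},{"gripper":1,"translation":[0,0,0],"dr":[0,0,0]}]' --squeeze 60

```text
clock: 13.5
eef_pos: [493.2, -277.2, 95.4]
tcp_rot: [3.141, -0.003, -0.249]
contact_force: [4.4, 0.3, 5.2]
opening: 0.224
```

The handle is gripped (0.224, about 20 mm). Sliding along the bench's +y, about 40 mm first.

jog_arm --deltas '[{"gripper":1,"translation":[0.012,0.048,0],"dr":[0,0,0]},{"gripper":1,"translation":[0.012,0.048,0],"dr":[0,0,0]},{"gripper":1,"translation":[0.012,0.048,0],"dr":[0,0,0]},{"gripper":1,"translation":[0.012,0.048,0],"dr":[0,0,0]},{"gripper":1,"translation":[0.012,0.048,0],"dr":[0,0,0]},{"gripper":1,"translation":[0.012,0.048,0],"dr":[0,0,0]},{"gripper":1,"translation":[0.012,0.048,0],"dr":[0,0,0]},{"gripper":1,"translation":[0.012,0.048,0],"dr":[0,0,0]},{"gripper":1,"translation":[0,0,0],"dr":[0,0,0]},{"gripper":1,"translation":[0,0,0],"dr":[0,0,0]}]'

```text
clock: 14.33
eef_pos: [503.0, -238.7, 95.5]
tcp_rot: [3.141, -0.003, -0.248]
contact_force: [4.8, 0.1, 6.2]
opening: 0.228
```

jog_arm --deltas '[{"gripper":1,"translation":[0.005,0.02,0],"dr":[0,0,0]},{"gripper":1,"translation":[0.005,0.02,0],"dr":[0,0,0]},{"gripper":1,"translation":[0.005,0.02,0],"dr":[0,0,0]},{"gripper":1,"translation":[0,0,0],"dr":[0,0,0]},{"gripper":1,"translation":[0,0,0],"dr":[0,0,0]}]'

```text
clock: 14.75
eef_pos: [504.4, -233.3, 95.5]
tcp_rot: [3.14, -0.003, -0.248]
contact_force: [5.3, -3.4, 5.4]
opening: 0.228
```

jog_arm --deltas '[{"gripper":1,"translation":[0.005,0.02,0],"dr":[0,0,0]},{"gripper":1,"translation":[0,0,0],"dr":[0,0,0]},{"gripper":1,"translation":[0.005,0.02,0],"dr":[0,0,0]},{"gripper":1,"translation":[0,0,0],"dr":[0,0,0]},{"gripper":1,"translation":[0,0,0],"dr":[0,0,0]}]'

```text
clock: 15.17
eef_pos: [505.3, -229.4, 95.5]
tcp_rot: [3.14, -0.003, -0.248]
contact_force: [4.0, -4.3, 5.0]
opening: 0.223
```

jog_arm --deltas '[{"gripper":1,"translation":[0.002,0.01,0],"dr":[0,0,0]},{"gripper":1,"translation":[0,0,0],"dr":[0,0,0]},{"gripper":1,"translation":[0,0,0],"dr":[0,0,0]}]'

```text
clock: 15.42
eef_pos: [505.6, -228.5, 95.5]
tcp_rot: [3.14, -0.003, -0.248]
contact_force: [3.9, -5.3, 5.3]
opening: 0.229
```

jog_arm --deltas '[{"gripper":1,"translation":[0.002,0.01,0],"dr":[0,0,0]},{"gripper":1,"translation":[0,0,0],"dr":[0,0,0]},{"gripper":1,"translation":[0.002,0.01,0],"dr":[0,0,0]},{"gripper":1,"translation":[0,0,0],"dr":[0,0,0]},{"gripper":1,"translation":[0,0,0],"dr":[0,0,0]}]'

```text
clock: 15.83
eef_pos: [505.7, -228.0, 95.5]
tcp_rot: [3.138, -0.003, -0.248]
contact_force: [1.5, -13.2, 3.4]
opening: 0.227
```

jog_arm --deltas '[{"gripper":1,"translation":[0.002,0.01,0],"dr":[0,0,0]},{"gripper":1,"translation":[0,0,0],"dr":[0,0,0]},{"gripper":1,"translation":[0,0,0],"dr":[0,0,0]}]'

```text
clock: 16.08
eef_pos: [505.8, -227.8, 95.5]
tcp_rot: [3.137, -0.004, -0.248]
contact_force: [-0.6, -19.6, 3.2]
opening: 0.23
```

It has stopped and the force is rising, so the shaft is nipped. I'll add a bit more push to seat it.

jog_arm --deltas '[{"gripper":1,"translation":[0.003,0.012,0],"dr":[0,0,0]},{"gripper":1,"translation":[0,0,0],"dr":[0,0,0]},{"gripper":1,"translation":[0,0,0],"dr":[0,0,0]},{"gripper":1,"translation":[0,0,0],"dr":[0,0,0]},{"gripper":1,"translation":[0,0,0],"dr":[0,0,0]}]'

```text
clock: 16.5
eef_pos: [505.8, -227.7, 95.5]
tcp_rot: [3.135, -0.004, -0.248]
contact_force: [-0.7, -26.1, 1.9]
opening: 0.227
```

```bash
cat > chk.py <<'E'
from h import *
s=r.sense();print(s["clock"],s["opening"],s["contact_force"],s["eef_pos"],s["tcp_rot"])
c=r.calibration("wrist");im=r.grab_frame("wrist")
p=(526.06,-147.27,-.248);R=np.array([[np.cos(p[2]),-np.sin(p[2])],[np.sin(p[2]),np.cos(p[2])]])
for b in blobs(im,(105,140,40),(125,255,255),(230,0,410,400),60): print("w",b,R.T@(onz(c,b[0],75)[:2]-p[:2]))
print("TCP in checker",R.T@(s["eef_pos"][:2]-p[:2]))
cv2.imwrite("pics/last_w.png",im)
E
python3 chk.py
```

```text
16.5 0.22679982935132614 [ -0.7  -26.13   1.93] [ 505.8  -227.7    95.46] [ 3.14 -0.   -0.25]
w (array([321.15,  97.91]), array([  75,   65,   33,   67, 2172], dtype=int32)) [ 0.01 -4.15]
TCP in checker [  0.1  -82.94]
```

The shaft's middle is at about checker y=40.8 (home is 40), and the push has reached 26 N with no movement. Releasing and rising clear.

jog_arm --deltas '[{"gripper":-1,"translation":[0,0,0],"dr":[0,0,0]},{"gripper":-1,"translation":[0,0,0],"dr":[0,0,0]},{"gripper":-1,"translation":[0,0,0],"dr":[0,0,0]},{"gripper":-1,"translation":[0,0,0],"dr":[0,0,0]},{"gripper":-1,"translation":[0,0,0],"dr":[0,0,0]},{"gripper":-1,"translation":[0,0,0],"dr":[0,0,0]},{"gripper":-1,"translation":[0,0,0.2],"dr":[0,0,0]},{"gripper":-1,"translation":[0,0,0.3],"dr":[0,0,0]},{"gripper":-1,"translation":[0,0,0.4],"dr":[0,0,0]},{"gripper":-1,"translation":[0,0,0.4],"dr":[0,0,0]},{"gripper":-1,"translation":[0,0,0.3],"dr":[0,0,0]},{"gripper":-1,"translation":[0,0,0],"dr":[0,0,0]}]'

```text
clock: 17.55
eef_pos: [508.2, -224.2, 261.3]
tcp_rot: [3.14, -0.01, -0.248]
contact_force: [0.8, -0.7, -0.6]
opening: 0.999
```

jog_arm --deltas '[{"gripper":-1,"translation":[0,-0.3,0],"dr":[0,0,0]},{"gripper":-1,"translation":[0,-0.3,0],"dr":[0,0,0]},{"gripper":-1,"translation":[0,-0.3,0],"dr":[0,0,0]},{"gripper":-1,"translation":[0,-0.3,0],"dr":[0,0,0]},{"gripper":-1,"translation":[0,0,0],"dr":[0,0,0]},{"gripper":-1,"translation":[0,0,0],"dr":[0,0,0]}]'

```text
clock: 18.05
eef_pos: [504.6, -343.9, 253.6]
tcp_rot: [-3.141, 0.001, -0.251]
contact_force: [-1.1, 0.2, -0.2]
opening: 0.999
```

```bash
python3 chk.py
python3 - <<'E'
from h import *
S=r.grab_frame("scene");T=r.grab_frame("top");W=cv2.imread("pics/last_w.png")
a=cv2.resize(S[140:265,100:460],(800,278),interpolation=cv2.INTER_CUBIC)
b=np.hstack([cv2.resize(T[130:260,150:600],(480,280)),cv2.resize(W[:267,200:505],(320,280))])
cv2.imwrite("pics/fin.png",np.vstack([a,b]))
E
```

```text
18.05 0.9990283599553188 [-1.15  0.17 -0.18] [ 504.65 -343.87  253.57] [-3.14  0.   -0.25]
TCP in checker [  27.5  -195.84]
```

View pics/fin.png

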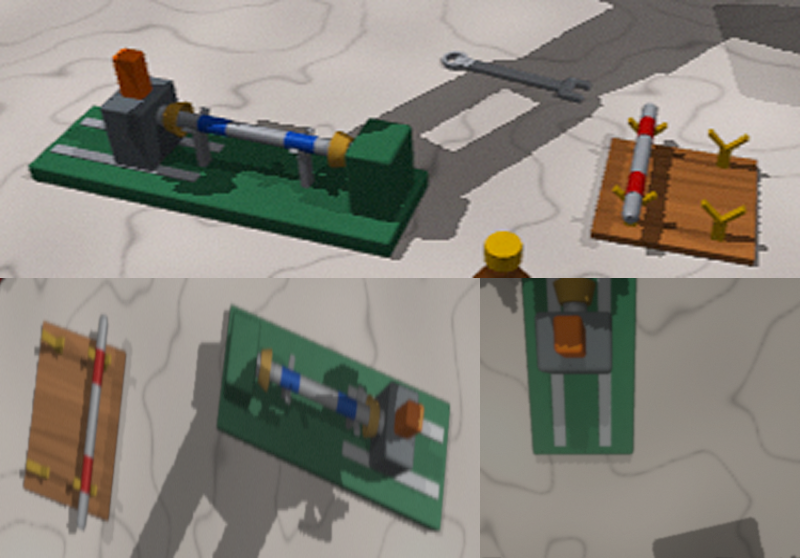

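The final picture shows the shaft ends inside both brass cups, the red shaft in its place in the rack, and the gripper clear. One numeric check, then I hand it in.

Run:
```python
from h import *
t=r.calibration("top");T=r.grab_frame("top")
p=(526.06,-147.27,-.248);R=np.array([[np.cos(p[2]),-np.sin(p[2])],[np.sin(p[2]),np.cos(p[2])]])
Q=[R.T@(onz(t,b[0],75)[:2]-p[:2]) for b in blobs(T,(105,100,40),(125,255,255),(340,130,600,250),20)]
print(Q,np.mean(Q,0))
print(r.sign_off())
```

```text
[array([-1.18, 85.07]), array([-1.29, -5.09])] [-1.23 39.99]
the job is handed in; nothing more can be done
None
```

The blue-banded shaft is on both V rests and held between the two brass cups. I let go of the tailstock, backed the arm off and handed the job in at about 18 s.

**Final checks:**
- **Shaft position:** the top camera puts the shaft's middle at bench y = 40.0 mm, where fully home is 40. It reads x = -1.2 mm, within the 2 mm calibration.
- **No play:** the tailstock stopped moving while the push rose to 26 N, at about 60 mm travel. I did not test for play after letting go.
- **Red shaft:** it is still in its place in the rack, judged by eye from the last pictures.

**What disagreed or failed:**
- **First grasp missed:** the pads closed on top of the shaft with about 5 N. The fingertips turned out to be about 4 mm behind the reported TCP, not 25 mm ahead as the text says. I opened, went about 25 mm lower and gripped it; neither shaft moved.
- **Forces:** laying the shaft on the rests read about 11 N upward, and the highest force I saw was the 26 N push.

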